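Hold-to-test check with the reference plug

ROBOT

A 7-joint arm with a two-finger parallel gripper is mounted at the origin on the work surface. World frame = base frame: x ahead of the robot, y to its left, z up, the work surface at z = 0. Lengths are in m, angles in rad, forces in N, time in s.
With the tool pointing down it reaches from about 0.4 to 0.9 m from the base axis. Payload 5.6 kg.
Tool frame: the origin (TCP) lies midway between the tips of the shut fingers; the grasp point (between the pads) lies 19 mm behind it (manip.grasp_offset is the z of the grasp point in the tool frame, in m); z points along the fingers, y is the line along which they close (so a half turn about z gives the same grasp; the last joint's range is limited). The gripper opens to 92 mm and grips with 3 to 60 N. Pads are 20 mm wide; open, the fingers measure 128 mm over their backs; the gripper's body (75 mm by 189 mm) begins 69 mm behind the grasp point.
Start: joints at [1.259, 0.468, -0.012, 1.603, 0.006, 1.071, -0.056], TCP at [0.173, -0.627, 0.185] pointing down, gripper open.
Joint ranges: [-2.53, 2.53], [-0.31, 2.02], [-1.57, 1.55], [0.28, 2.44], [-1.29, 4.43], [0.15, 1.84], [-2.92, 2.92]. Speed limits (rad/s): [2.57, 2.57, 3.14, 3.14, 3.14, 3.14, 3.14].

INTERFACE

Orientations are given as a unit quaternion [w, x, y, z].
In Python, from bench import manip gives the robot as it stands.
- The arm moves only by the tool apply_moves, never from a script. Its argument "targets" is a list that holds one entry, the list of rows, each a list of 6 numbers: the shift along the tool's x, y, z in cm, then the turn, a rotation vector about the tool's x, y, z in rad. A call has 1 to 20 rows; each row shifts and turns the commanded pose from where the row before left it, along the tool's axes as they then stand; what a row does not reach is not made up. A row lasts 1/10 s, in which the tool goes at most 50 mm and 8.59 degrees, less where a joint would pass 70% of its speed; a pose out of reach is approached as far as the arm can. A call is refused whole if a number of a shift passes 5 or a number of a turn 0.15, either way. A call with a gripper value outside its range is refused whole. "jaw" is the opening, from -1 (shut) to 1 (fully open), set as the call begins (left out, the last holds). The fingers move at their own pace and stop on an object; "grip_force" is the grip in N (left out, the last holds). Time passes only in rows, so rows that do not move let the fingers close. It gives the time, the measured TCP pose, the force, the opening and the grip force at its end, in the units of the state.
- manip.read_state(): the state, without advancing time (a new reading comes with each control period).
- manip.snapshot(name): name is "side" or "top" or "wrist"; returns (picture, depth): 384x512x3 uint8, red, green, blue; 384x512 float32, m along the optical axis (not along the pixel's ray), 0 where there is no reading.
- manip.calibration(name): a dict with "mtx" (3x3 intrinsics, pixels), "position" and "rotation" of the camera in the world. Camera axes: x right, y up, looking along -z (the intrinsics and any distortion apply to the point x, -y, -z); pixel columns grow to the right and rows downward; lengths in m; the calibration is good to about 2 mm. The wrist camera is an equidistant fisheye: a pixel r from the principal point sees the ray r / f radians off the axis. A picture is of the moment at which its call begins: read the wrist's pose just before it. calibration takes no time and is no camera call; for the wrist camera it gives the pose at the moment of the call.
- manip.hand_in(): hands the job in; it is judged then, once.
The state is a dict: "time_s": time; "joints": joint angles; "joint_velocities": joint speeds; "effort": joint torques, N m; "tool_pos": TCP position; "orientation": TCP orientation; "force": force on the tool from outside, world axes, zero at the start; "wrist_torque": the same for the moment, N m; "gripper_width": opening from 0.0 (shut) to 1.0 (fully open); "gripper_force": force on a finger pad.
Only numpy, scipy, OpenCV 4.12 (cv2) and the standard library are available. Lean on these libraries where they do the work, as an engineer would, in place of code of your own. Each camera call takes 0.05 s, during which the arm holds its last target. There are 200 camera calls.

TASK

Check the bench tester: take the red reference plug from the wooden stand, push it fully home in the red-ringed terminal and let go of it; then flip the yellow safety catch right over towards the robot, and only after that pull the black-gripped lever as far as it goes towards the robot. The lever springs back, so finish while still holding it pulled, with the plug in and the catch flipped over. Do not disturb the blue and green plugs, the vials, bottle, beaker or spatula.

Things in the scene. Friction and masses are not known exactly. Their poses are not given: they have to be found in the camera images.
- tester: grey box-shaped bench tester fixed to the table, 140 (x) by 300 (y) by 70 mm high; origin at the centre of its underside on the table; its x axis points away from the lever's pull direction, so the catch flips and the lever pulls towards its -x side, which roughly faces the robot; its flat top carries two terminals on its +y half, and the lever with its catch on its -y half
- red_terminal (a point): centre of the mouth of the red-ringed terminal hole, 70 mm above the table; hole 12 mm wide, 36 mm deep, straight down; at (-20, 110) mm in the tester's x, y. The blue-ringed one, not used, is 70 mm from it towards the lever
- stand: wooden stand fixed to the table, 190 (x) by 60 (y) by 45 mm high, origin at the centre of its underside; three plugs stand in a row along its x axis, 60 mm apart; nothing beside the row along its y axis
- plug_red_grip (a point): centre of the red reference plug's grip. Plug: upright, turned about its own axis z (up): brass pin 10 mm thick and 30 mm long with a tapered foot, then a collar 34 mm wide and 4 mm thick, then a round grip 24 mm wide and 40 mm high. This point is half-way up the grip, 54 mm above the pin's foot, 24 mm above the collar's underside; 60 g
- plug_red_collar (a point): centre of the underside of the red plug's collar, where the pin begins; it lies on the tester's top when the plug is home
- catch (a joint): safety catch, rad: a yellow plate with a red end, 30 mm wide, 8 to 10 mm thick, standing 115 mm high from its hinge, on the robot's side of the lever and blocking it. 0: leaning 0.2 rad back towards the lever; 0.2: upright; grows as it flips towards the tester's -x side; 1.8: stop, lying level. It stays where it is left (friction about 0.7 N at the end); well over means more than about 1.3
- catch_tab (a point): centre of the catch's red end piece (30 wide in the tester's y, 10 thick, 30 mm high), 100 mm from its hinge; moves with the catch
- catch_hinge (a point): middle of the catch's hinge, 82 mm above the table; its axis runs along the tester's y
- lever (a joint): spring lever, rad: 0 upright (rest), grows as it leans to the tester's -x side, stop at 1.0; its spring pulls it back to 0, needing about 1 N to start and 6.5 N at the grip at the stop. The raised catch locks it (about 0.1 rad of play), the flipped catch frees it. Pinched across the tester's y, the grip turns and slips a little in the fingers, so the lever may lag the hand by 0.1 to 0.2 rad: go on until its value or look says it is at the stop
- lever_grip (a point): centre of the lever's black round grip, 24 mm wide, 40 mm long, 75 mm from the hinge; moves with the lever
- lever_hinge (a point): middle of the lever's hinge, 82 mm above the table, 55 mm in the tester's +x from the catch's hinge; its axis runs along the tester's y
- plug_blue: like the red plug but blue, leave in the stand; origin at the pin's foot
- plug_green: like the red plug but green, leave in the stand; origin at the pin's foot
- caddy: blue plastic box fixed to the table, 190 (x) by 120 (y) by 60 mm high, holding two vials; origin under its centre
- vial_a: amber vial in the caddy, 40 mm wide, 90 mm high; origin under its centre
- vial_b: white vial in the caddy, 40 mm wide, 90 mm high; origin under its centre
- reagent: amber bottle with red cap beside the tester, 66 mm wide, 160 mm high; origin under its centre
- beaker: glass beaker beside the tester, 72 mm wide, 90 mm high; origin under its centre
- spatula: spatula lying on the table, 200 mm long; origin near its middle

How it is judged:
On the way, in this order (a step that is already met when the one before it is completed fails the run):
1. the red plug is fully home in the red-ringed terminal and let go, with the catch and lever not yet worked (z of plug_red_collar in the frame of red_terminal below 0.004 m and horizontal distance between plug_red_collar and red_terminal below 0.005 m and angle between plug_red_grip's own z axis and vertical below 0.12 rad and contact force between the fingers and plug_red below 0.3 N and value of joint catch below 0.6 rad and value of joint lever below 0.3 rad), for 0.2 s.
2. the catch is flipped over with the lever still at rest (value of joint catch above 1.2 rad and value of joint lever below 0.3 rad), for 0.2 s.
3. the lever is pulled over (value of joint lever above 0.75 rad), for 0.2 s.
At the end, for the whole second after the job is handed in: The lever is held by the fingers beyond 0.75 rad (stop at 1.0) with more than 2 N of contact, the catch is flipped beyond 1.2 rad, and the red plug, not touched by the fingers, is home in the red-ringed terminal: collar within 4 mm of the top, within 5 mm of its centre, tilted under 0.12 rad (z of plug_red_collar in the frame of red_terminal below 0.004 m and horizontal distance between plug_red_collar and red_terminal below 0.005 m and angle between plug_red_grip's own z axis and vertical below 0.12 rad and contact force between the fingers and plug_red below 0.3 N and value of joint catch above 1.2 rad and value of joint lever above 0.75 rad and contact force between the fingers and lever above 2 N); the arm keeps its last pose, push and grip.
It fails at once if the lever is pulled while the catch still guards it (value of joint lever above 0.4 rad and value of joint catch below 1 rad).
It fails at once if the blue or green plug is moved by more than 20 mm (distance of any of plug_blue, plug_green from where it was at the start of the episode above 0.02 m).
It fails at once if a vial, the bottle, the beaker or the spatula is moved by more than 30 mm (distance of any of vial_a, vial_b, reagent, beaker, spatula from where it was at the start of the episode above 0.03 m).
It also fails if it takes over 72 s, if anything falls off the work surface, if the arm or the gripper's body presses on something with over 40 N, if the wrist force passes 120 N, or if a joint passes its speed limit or range.

## Working session

There is one attempt and no reset: what is moved stays moved. The work goes in short steps, Python scripts to look and compute and a tool call to move; the robot and the scene stay as the last step left them, time stands still between calls to the robot, and variables do not carry over. Pictures are saved under pics/ and viewed, at most 10 in all, crops included, and the job is handed in when it is done.

Besides the shell and the picture viewer there is one more tool, called after "Request:" in YAML: its name, and indented under it one key for each argument. apply_moves: Moves the arm, as the interface text tells. Its arguments: {"type":"object","properties":{"targets":{"type":"array","items":{"type":"array","items":{"type":"array","items":{"type":"number"}}}},"jaw":{"type":"number"},"grip_force":{"type":"number"}},"required":["targets"]}

```bash
ls; mkdir -p pics
python3 - <<'E'
from bench import manip
import cv2,numpy as np,pickle
d={}
for n in ("side","top"):
    p,z=manip.snapshot(n); c=manip.calibration(n); d[n]=(p,z,c)
    cv2.imwrite(f"pics/{n}0.png",p[:,:,::-1]); print(n,c)
    print((z>0).mean())
pickle.dump(d,open("s0.pkl","wb"))
s=manip.read_state();print(s["tool_pos"],s["orientation"],s["time_s"],manip.grasp_offset)
E
```

```text
pics
side {'mtx': array([[476.19753634,   0.        , 248.29214465],
       [  0.        , 476.19753634, 192.81045777],
       [  0.        ,   0.        ,   1.        ]]), 'position': array([0.47226616, 0.94054168, 0.73107798]), 'rotation': array([-0.05583013, -0.02058606,  0.48643988,  0.87168541])}
0.9959157307942709
top {'mtx': array([[377.01071993,   0.        , 260.43471029],
       [  0.        , 377.01071993, 196.29468395],
       [  0.        ,   0.        ,   1.        ]]), 'position': array([ 0.41065283, -0.02185135,  1.21659776]), 'rotation': array([ 0.70763569,  0.06399703, -0.0408919 , -0.70248413])}
0.9958953857421875
[ 0.17240462 -0.62612973  0.18423196] [-7.77859196e-04  9.90985933e-01  1.33963609e-01 -1.66668438e-04] 0.1 -0.0187
```

View pics/side0.png

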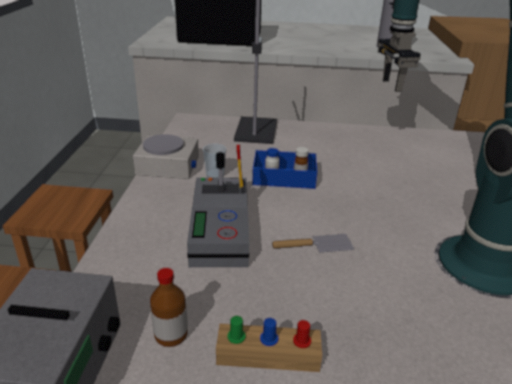

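View pics/top0.png

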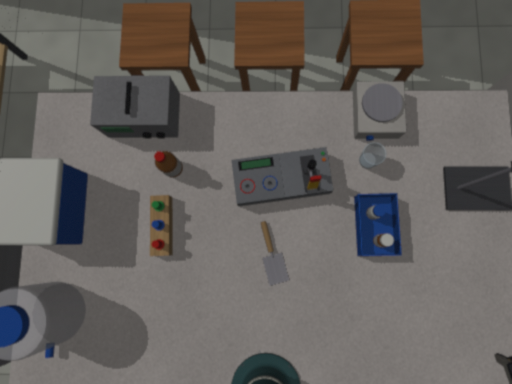

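The side view shows the red plug at (303,333), the red ring at (228,233), and the catch and lever near (230,170). In the top view the red plug is at (158,244), the red ring at (248,186), the catch's red end at (315,178) and the lever at (311,164).

```bash
cat > h.py <<'E'
import numpy as np,cv2
from scipy.spatial.transform import Rotation as R
def rot(q): return R.from_quat([q[1],q[2],q[3],q[0]])
def rays(c,uv):
    uv=np.atleast_2d(np.asarray(uv,float));K=c["mtx"]
    d=np.c_[(uv[:,0]-K[0,2])/K[0,0],-(uv[:,1]-K[1,2])/K[1,1],-np.ones(len(uv))]
    return np.array(c["position"]),rot(c["rotation"]).apply(d)
def plane(c,uv,z):
    o,d=rays(c,uv); return o+d*((z-o[2])/d[:,2])[:,None]
def pts(c,uv,depth):
    uv=np.atleast_2d(uv);o,d=rays(c,uv); i=np.round(uv).astype(int); return o+d*depth[i[:,1],i[:,0]][:,None]
def proj(c,P):
    p=rot(c["rotation"]).inv().apply(np.atleast_2d(P)-c["position"]);K=c["mtx"]
    return np.c_[K[0,2]+K[0,0]*p[:,0]/-p[:,2],K[1,2]-K[1,1]*p[:,1]/-p[:,2]]
def mask(p,col):
    h=cv2.cvtColor(p,cv2.COLOR_RGB2HSV).astype(int);H,S,V=h[...,0],h[...,1],h[...,2]
    r={"red":((H<6)|(H>172))&(S>140)&(V>90),"blue":(H>105)&(H<130)&(S>90)&(V>50),"green":(H>45)&(H<85)&(S>100),"yellow":(H>14)&(H<32)&(S>150)&(V>120)}[col]
    return r.astype(np.uint8)
def blobs(p,col,amin=6):
    n,l,s,c=cv2.connectedComponentsWithStats(mask(p,col)); return [(s[i],c[i],l==i) for i in range(1,n) if s[i][4]>=amin]
E
python3 - <<'E'
from h import *;import pickle
np.set_printoptions(precision=4,suppress=True)
d=pickle.load(open("s0.pkl","rb"))
for n in("top","side"):
    p,z,c=d[n]; print(n,"base",proj(c,[0,0,0]))
    for col in("red","blue","green","yellow"):
        for s,ce,m in blobs(p,col):
            if s[4]>900: continue
            v,u=np.nonzero(m);P=pts(c,np.c_[u,v],z)
            print(col,s,ce,"med",np.median(P,0),"zmax",np.percentile(P[:,2],95))
E
```

```text
top base [[264.778  389.6854]]
red [155 152   9   9  69] [158.9275 155.8261] med [0.6858 0.3098 0.1605] zmax 0.16301251751695753
red [311 176  10   4  31] [315.4194 177.2581] med [ 0.6169 -0.1373  0.1979] zmax 0.20016374552920213
red [152 240  11   9  49] [155.6531 243.4694] med [0.436  0.3304 0.0886] zmax 0.09226758680432887
blue [366 135   8   5  31] [369.3871 137.1613] med [ 0.7794 -0.3298  0.0404] zmax 0.0453244099510931
blue [267 176   6   1   6] [269.5 176. ] med [ 0.6451 -0.0109  0.0733] zmax 0.07553075110022106
blue [263 178   2   5   6] [263.3333 179.8333] med [0.6338 0.009  0.073 ] zmax 0.07617309624561075
blue [276 180   2   6   7] [276.1429 182.4286] med [ 0.6266 -0.0311  0.0722] zmax 0.07410233530149639
blue [263 184   3   5   7] [263.8571 186.1429] med [0.6137 0.0058 0.073 ] zmax 0.0735375162633902
blue [271 187   5   3   7] [273.1429 188.1429] med [ 0.6073 -0.022   0.0724] zmax 0.07472051855851192
blue [152 220  12  10  90] [157.8222 224.3889] med [0.4931 0.3284 0.0807] zmax 0.09094437427980254
blue [ 45 346   9  12  77] [ 48.9091 351.7922] med [0.1068 0.6517 0.0401] z
[... 957 characters left out ...]
18 210  19  12  76] [227.1579 215.2105] med [ 0.6235 -0.0095  0.0727] zmax 0.07511081120052704
blue [260 318  18  28 360] [269.0722 332.3694] med [0.493  0.3462 0.0699] zmax 0.09167651431933169
green [201 178   4   3   7] [202.4286 178.8571] med [ 0.7181 -0.1682  0.075 ] zmax 0.07732254928901963
green [193 213  12  23 223] [199.0269 224.1525] med [0.6837 0.0411 0.0735] zmax 0.07563535426676532
green [228 316  18  28 354] [236.113  330.6921] med [0.5518 0.3495 0.0686] zmax 0.09154887570198669
green [ 64 336  28  48 517] [ 78.8665 362.7834] med [0.7871 0.4724 0.0991] zmax 0.11279018086079166
yellow [238 160   4  26  47] [239.6383 171.9574] med [ 0.6085 -0.1222  0.1338] zmax 0.16316278375955226
```

Request:
apply_moves:
  targets:
    - [[0, 0, -4, 0, 0, 0.134], [0, 0, -4, 0, 0, 0.134], [3.1, -2.5, -1, 0, 0, 0], [3.1, -2.5, -1, 0, 0, 0], [3.1, -2.5, -1, 0, 0, 0], [3.1, -2.5, -1, 0, 0, 0], [3.1, -2.5, -1, 0, 0, 0], [3.1, -2.5, -1, 0, 0, 0], [3.1, -2.5, -1, 0, 0, 0], [3.1, -2.5, -1, 0, 0, 0], [3.1, -2.5, 0, 0, 0, 0], [0.5, -3.9, 0, 0, 0, 0], [0.5, -3.9, 0, 0, 0, 0], [0.5, -3.9, 0, 0, 0, 0], [0.5, -3.9, 0, 0, 0, 0], [0.5, -3.9, 0, 0, 0, 0], [0.5, -3.9, 0, 0, 0, 0], [0.5, -3.9, 0, 0, 0, 0], [0.5, -3.9, 0, 0, 0, 0], [0, 0, 0, 0, 0, 0]]
  jaw: 1

```text
time_s: 2.1
tool_pos: [0.4915, -0.0832, 0.3452]
orientation: [-0.001, 1.0, 0.005, 0.0]
force: [-0.1, -0.9, 0.3]
gripper_width: 0.999
gripper_force: 0.0
```

Run:
```python
from bench import manip
from h import *
c=manip.calibration("wrist");p,z=manip.snapshot("wrist");s=manip.read_state()
cv2.imwrite("pics/w1.png",p[:,:,::-1]);print(c,s["tool_pos"],s["orientation"],s["joints"],rot(c["rotation"]).as_matrix())
```

```text
{'mtx': array([[297.31863964,   0.        , 254.89303546],
       [  0.        , 297.31863964, 189.92839898],
       [  0.        ,   0.        ,   1.        ]]), 'position': array([ 0.57011228, -0.08243294,  0.54401244]), 'rotation': array([ 0.70356835, -0.10214663,  0.10158096, -0.6958728 ])} [ 0.49123162 -0.08676451  0.34499931] [-1.00437868e-04  9.99995164e-01  3.10687228e-03 -9.86043345e-05] [ 0.42350361  0.10076727 -0.34090605  1.73152563  0.03457894  1.3154231
 -1.489131  ] [[ 1.08847039e-02  9.58435849e-01  2.85100416e-01]
 [-9.99940459e-01  1.06542210e-02  2.35940914e-03]
 [-7.76180531e-04 -2.85109122e-01  9.58494750e-01]]
```

View pics/w1.png

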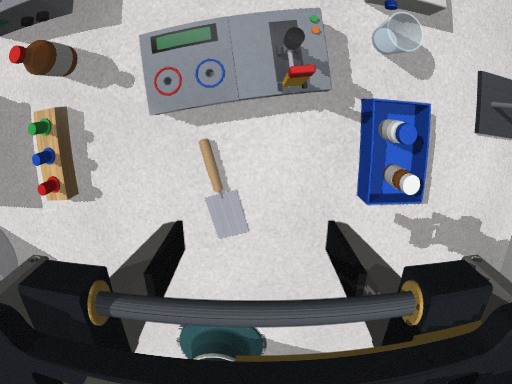

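The wrist view shows the red ring at (167,81), the blue ring at (210,73), the lever knob at (294,37), the catch end at (300,75) and the red plug at (48,187).

```bash
cat >> h.py <<'E'
def wrays(c,uv):
    uv=np.atleast_2d(np.asarray(uv,float));K=c["mtx"]
    a=np.c_[uv[:,0]-K[0,2],uv[:,1]-K[1,2]]/K[0,0];t=np.linalg.norm(a,axis=1);k=np.sin(t)/t
    d=np.c_[a[:,0]*k,-a[:,1]*k,-np.cos(t)]
    return np.array(c["position"]),rot(c["rotation"]).apply(d)
def wplane(c,uv,z):
    o,d=wrays(c,uv); return o+d*((z-o[2])/d[:,2])[:,None]
E
cat > w.py <<'E'
from bench import manip
from h import *
np.set_printoptions(precision=4,suppress=True)
c=manip.calibration("wrist");p,zz=manip.snapshot("wrist")
def ring(col,box,z=.07):
    x0,y0,x1,y1=box;m=np.zeros(p.shape[:2],np.uint8)
    h=cv2.cvtColor(p,cv2.COLOR_RGB2HSV).astype(int)
    q=((h[...,0]<8)|(h[...,0]>170)) if col=="red" else (h[...,0]>100)&(h[...,0]<130)
    m[y0:y1,x0:x1]=(q&(h[...,1]>110))[y0:y1,x0:x1]
    v,u=np.nonzero(m);P=wplane(c,np.c_[u,v],z)[:,:2]
    A=np.c_[2*P,np.ones(len(P))];s=np.linalg.lstsq(A,(P**2).sum(1),rcond=None)[0]
    return s[:2],np.sqrt(s[2]+s[:2]@s[:2]),len(P)
E
python3 - <<'E'
from w import *
r=ring("red",(145,60,190,103));b=ring("blue",(188,50,232,96));print(r,b)
e=r[0]-b[0];print("d",np.linalg.norm(e));y=e/np.linalg.norm(e);x=np.array([y[1],-y[0]])
print("yaw",np.arctan2(x[1],x[0]))
print("origin",r[0]+.02*x-.11*y)
for n,uv,z in(("knob top",(294,37),.177),("tab top",(300,69),.195),("plug top",(43,187),.089)):
    P=wplane(c,uv,z)[0];print(n,P,(P[:2]-(r[0]+.02*x-.11*y))@np.c_[x,y])
for s,ce,m in blobs(p,"red"): 
    v,u=np.nonzero(m);o,d=wrays(c,np.c_[u,v]);print(s,ce,zz[v,u][:3],wplane(c,ce,.069), wplane(c,ce,.182))
E
```

```text
(array([0.6111, 0.0595]), np.float64(0.02176607147961447), 173) (array([ 0.6209, -0.0097]), np.float64(0.02172514220567426), 201)
d 0.06986430670876193
yaw 0.14066938667322915
origin [ 0.6464 -0.0467]
knob top [ 0.6552 -0.1333  0.177 ] [-0.0034 -0.0871]
tab top [ 0.6124 -0.1382  0.195 ] [-0.0464 -0.0859]
plug top [0.4376 0.3211 0.089 ] [-0.1551  0.3934]
[  7  47  12  17 149] [12.2215 55.0738] [0.3328 0.3332 0.3325] [[0.7088 0.4036 0.069 ]] [[0.6758 0.2871 0.182 ]]
[284  64  28  12 218] [297.7156  68.4771] [0.4359 0.4349 0.436 ] [[ 0.6285 -0.1534  0.069 ]] [[ 0.6145 -0.1374  0.182 ]]
[152  67  27  28 139] [164.9496  81.1799] [0.4348 0.4344 0.4347] [[0.6105 0.059  0.069 ]] [[0.6009 0.0245 0.182 ]]
[ 45 177  13  16  78] [ 52.6154 183.641 ] [0.5101 0.5096 0.5142] [[0.4387 0.3104 0.069 ]] [[0.47   0.2161 0.182 ]]
[ 36 185   9  11  76] [ 39.9211 190.1842] [0.4744 0.475  0.4766] [[0.425  0.3496 0.069 ]] [[0.4595 0.2459 0.182 ]]
```

Request:
apply_moves:
  targets:
    - [[-0.5, -3.8, 0.8, 0, 0, 0], [-0.5, -3.8, 0.8, 0, 0, 0], [-0.5, -3.8, 0.8, 0, 0, 0], [-0.5, -3.8, 0.8, 0, 0, 0], [-0.5, -3.8, 0.8, 0, 0, 0], [-0.5, -3.8, 0.8, 0, 0, 0], [-0.5, -3.8, 0.8, 0, 0, 0], [-0.5, -3.8, 0.8, 0, 0, 0], [-0.5, -3.8, 0.8, 0, 0, 0], [-0.5, -3.8, 0.8, 0, 0, 0], [-0.4, -3.7, 1.5, 0, 0, 0], [0, 0, 0, 0, 0, 0], [0, 0, 0, 0, 0, 0]]

```text
time_s: 3.5
tool_pos: [0.4375, 0.3263, 0.2491]
orientation: [0.001, 1.0, -0.0, -0.001]
force: [0.4, -1.6, 0.4]
gripper_width: 1.002
gripper_force: 0.0
```

Run:
```python
from w import *
s=manip.read_state();cv2.imwrite("pics/w2.png",p[:,:,::-1]);print(s["tool_pos"],s["orientation"],s["joints"])
for k in("red","blue","green"):
  for q,ce,m in blobs(p,k,30):
    v,u=np.nonzero(m);d=zz[v,u];t=d>0
    a=np.c_[u,v]
    o,dd=wrays(c,a);f=rot(c["rotation"]).apply([0,0,-1]);P=o+dd*(d/(dd@f))[:,None]
    top=P[P[:,2]>np.percentile(P[:,2],95)-.004]
    print(k,q,ce,wplane(c,ce,.089),"cloud zmax",np.percentile(P[:,2],95),"topmean",top.mean(0),len(top))
```

```text
[0.4381 0.3256 0.2496] [ 0.0007  1.     -0.0009 -0.0002] [-0.1673  0.3054 -0.6497  1.7526  0.2012  1.152  -2.4499]
red [428  36  25  31 154] [439.487   50.4091] [[0.6066 0.0755 0.089 ]] cloud zmax 0.07218301893319187 topmean [0.6114 0.0623 0.0708] 154
red [238 155  24  27 486] [248.9979 167.6091] [[0.4378 0.3332 0.089 ]] cloud zmax 0.0892796889222183 topmean [0.4327 0.3339 0.0934] 268
blue [  28    5   66  184 9744] [58.3171 95.2482] [[0.5457 0.5979 0.089 ]] cloud zmax 0.1521045384625875 topmean [0.5444 0.5868 0.1624] 972
blue [464  39  22  29 156] [474.1859  53.109 ] [[0.6157 0.0086 0.089 ]] cloud zmax 0.07242573725152776 topmean [ 0.6196 -0.0038  0.0755] 156
blue [235 111  25  25 488] [246.9057 122.7807] [[0.4931 0.3355 0.089 ]] cloud zmax 0.08931965117704302 topmean [0.4908 0.3367 0.0894] 275
green [427   0  48  20 616] [450.4854   9.6851] [[0.673  0.0515 0.089 ]] cloud zmax 0.0726258711836432 topmean [0.6796 0.0398 0.0747] 613
green [232  66  26  25 503] [244.5785  78.3002] [[0.5469 0.3382 0.089 ]] cloud zmax 0.08905854276425722 topmean [0.55   0.3396 0.0893] 294
```

View pics/w2.png

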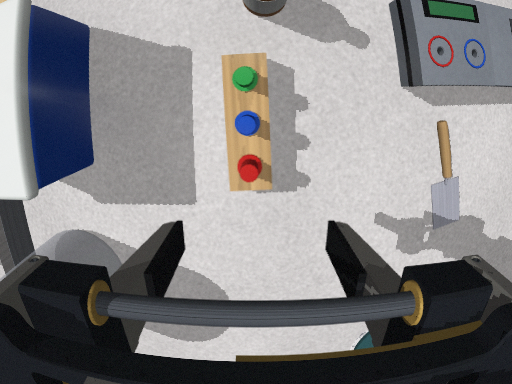

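The red plug is at (249,168), between the fingers, with its grip axis at about (0.433, 0.333). Next I descend to grasp it.

Request:
apply_moves:
  targets:
    - [[-0.5, -0.7, 3, 0, 0, -0.046], [0, 0, 3.5, 0, 0, 0], [0, 0, 3.5, 0, 0, 0], [0, 0, 3.5, 0, 0, 0], [0, 0, 3, 0, 0, 0], [0, 0, 2, 0, 0, 0], [0, 0, 1, 0, 0, 0], [0, 0, 0, 0, 0, 0], [0, 0, 0, 0, 0, 0]]

```text
time_s: 4.45
tool_pos: [0.4331, 0.3342, 0.0561]
orientation: [-0.0, 1.0, 0.023, 0.001]
force: [-0.4, 1.1, 0.3]
gripper_width: 0.996
gripper_force: 0.0
```

```bash
cat > plug.py <<'E'
from w import *
s=manip.read_state();print(s["tool_pos"],rot(s["orientation"]).as_rotvec(),s["time_s"],s["force"])
for q,ce,m in blobs(p,"red",30):print(q,ce,wplane(c,ce,.089))
E
python3 plug.py
python3 - <<'E'
from w import *
cv2.imwrite("pics/w3.png",p[:,:,::-1])
E
```

```text
[0.4331 0.3346 0.0564] [-3.1398 -0.0717 -0.0033] 4.5 [-0.6953 -0.2368  0.0985]
[ 234  193   44   61 2002] [254.6603 222.481 ] [[0.4417 0.3349 0.089 ]]
```

View pics/w3.png

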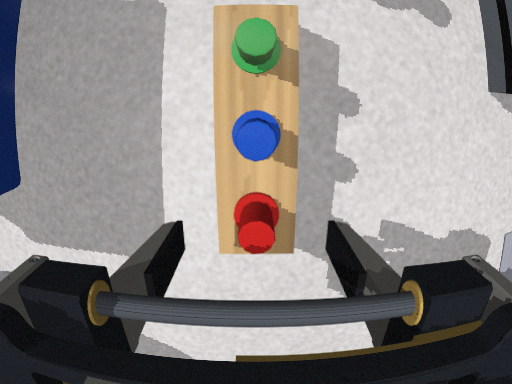

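The plug's top is centred at (256,238), midway between the fingers. I'll close on it, then lift.

Run:
```python
from w import *
print(wplane(c,[[256,238],[256,136]],.089))
```

```text
[[0.4311 0.3342 0.089 ]
 [0.4935 0.3372 0.089 ]]
```

Request:
apply_moves:
  targets:
    - [[0, 0, 0, 0, 0, 0], [0, 0, 0, 0, 0, 0], [0, 0, 0, 0, 0, 0], [0, 0, 0, 0, 0, 0], [0, 0, 0, 0, 0, 0], [0, 0, 0, 0, 0, 0], [0, 0, 0, 0, 0, 0], [0, 0, 0, 0, 0, 0]]
  jaw: -1
  grip_force: 25

```text
time_s: 5.4
tool_pos: [0.4319, 0.3345, 0.055]
orientation: [0.0, 1.0, 0.023, -0.0]
force: [-0.1, 0.6, 0.3]
gripper_width: 0.325
gripper_force: 0.0
```

Request:
apply_moves:
  targets:
    - [[0, 0, 0, 0, 0, 0], [0, 0, 0, 0, 0, 0], [0, 0, 0, 0, 0, 0], [0, 0, 0, 0, 0, 0]]

```text
time_s: 5.8
tool_pos: [0.4319, 0.3344, 0.055]
orientation: [0.0, 1.0, 0.023, -0.0]
force: [-0.1, -1.1, -0.2]
gripper_width: 0.247
gripper_force: 25.0
```

Request:
apply_moves:
  targets:
    - [[0, 0, -1, 0, 0, 0], [0, 0, -1.5, 0, 0, 0], [0, 0, -2, 0, 0, 0], [0, 0, -2.5, 0, 0, 0], [0, 0, -3, 0, 0, 0], [0, 0, -3, 0, 0, 0], [0, 0, -2, 0, 0, 0], [0, 0, 0, 0, 0, 0]]

```text
time_s: 6.6
tool_pos: [0.4333, 0.3363, 0.2093]
orientation: [-0.002, 1.0, 0.023, 0.003]
force: [0.1, -0.1, 0.1]
gripper_width: 0.242
gripper_force: 25.0
```

Run:
```python
from w import *
s=manip.read_state();print(s["tool_pos"],s["orientation"],s["gripper_width"],s["gripper_force"],s["force"])
cv2.imwrite("pics/w4.png",p[:,:,::-1])
for q,ce,m in blobs(p,"red",30):print(q,ce)
r=ring("red",(380,0,511,200));b=ring("blue",(380,0,511,200));print(r,b)
```

```text
[0.4326 0.3352 0.2071] [-0.0009  0.9997  0.0233  0.0017] 0.24154643388359606 24.99776780605316 [-0.3772 -0.2258 -0.768 ]
[455  41  25  34 173] [466.4855  57.0231]
[ 234  191   45   62 2052] [254.9137 221.0468]
(array([0.6115, 0.0598]), np.float64(0.021876164327368223), 192) (array([0.6313, 0.0241]), np.float64(0.04223520712984887), 161)
```

View pics/w4.png

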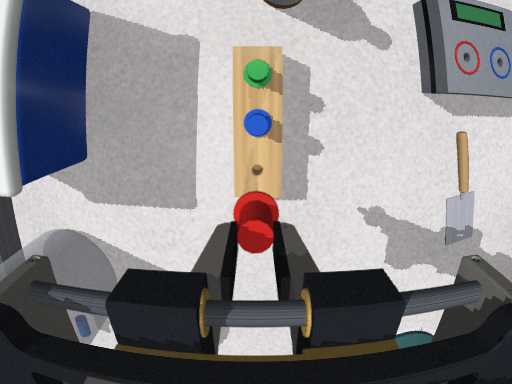

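The plug is held and the stand's hole at (257,170) is empty. The red ring at (467,57) gives the same terminal position as before.

Request:
apply_moves:
  targets:
    - [[2.1, 3.55, 0, 0, 0, 0], [2.1, 3.55, 0, 0, 0, 0], [2.1, 3.55, 0, 0, 0, 0], [2.1, 3.55, 0, 0, 0, 0], [2.1, 3.55, 0, 0, 0, 0], [2.1, 3.55, 0, 0, 0, 0], [2.0, 3.5, 0, 0, 0, 0], [2.0, 3.5, 0, 0, 0, 0], [0, 0, 2, 0, 0, -0.095], [0, 0, 2, 0, 0, 0], [0, 0, 1, 0, 0, 0], [0, 0, 0, 0, 0, 0], [0, 0, 0, 0, 0, 0], [0, 0, 0, 0, 0, 0]]

```text
time_s: 8.05
tool_pos: [0.6115, 0.0601, 0.1561]
orientation: [-0.0, 0.997, 0.071, 0.001]
force: [-0.3, -0.9, -0.6]
gripper_width: 0.242
gripper_force: 25.0
```

```bash
cat > al.py <<'E'
from w import *
s=manip.read_state();T=s["tool_pos"];M=rot(s["orientation"]).as_matrix();print(T,s["time_s"],"tool x,z",M[:,0],M[:,2],s["force"],s["gripper_width"])
cv2.imwrite("pics/w5.png",p[:,:,::-1])
for k in("red","blue"):
  for q,ce,m in blobs(p,k,30):print(k,q,ce)
# held plug top: red pixels by depth nearest
h=mask(p,"red");v,u=np.nonzero(h);a=np.c_[u,v];o,dd=wrays(c,a);f=rot(c["rotation"]).apply([0,0,-1]);P=o+dd*(zz[v,u]/(dd@f))[:,None]
zt=T[2]+.034;t=np.abs(P[:,2]-zt)<.006
Q=wplane(c,a[t],zt);print("plug top px",a[t].mean(0),len(Q),"z",np.median(P[t,2]),"center",(Q.max(0)+Q.min(0))/2,Q.mean(0),"ext",Q.max(0)-Q.min(0))
zc=T[2]+.034-.04;t=np.abs(P[:,2]-zc)<.004;Q=wplane(c,a[t],zc)
if len(Q):print("collar",len(Q),np.median(P[t,2]),(Q.max(0)+Q.min(0))/2,"ext",Q.max(0)-Q.min(0))
E
python3 al.py
```

```text
[0.6115 0.06   0.1561] 8.1 tool x,z [0.9899 0.1417 0.0017] [ 0.0017  0.     -1.    ] [-0.8273  0.3834 -1.849 ] 0.24095650534616572
red [  0  81   8  30 149] [ 2.8456 95.4228]
red [ 233  161   47   92 2429] [255.3853 215.6044]
red [465 240  42  23 577] [487.253  250.0139]
blue [302 162  45  45 485] [323.9175 183.7485]
blue [ 465  217   47   66 1182] [494.7022 236.5787]
blue [ 24 225  33  32 619] [ 40.2973 240.8013]
blue [444 248  25  38 306] [454.6242 267.0327]
blue [430 309  15  16 119] [437.2437 314.8319]
plug top px [304.8136 238.0862] 1357 z 0.18948910906207758 center [ 0.6125 -0.0436  0.1901] [0.6132 0.0191 0.1901] ext [0.0246 0.2305 0.    ]
collar 667 0.14946301367045442 [0.6498 0.1735 0.1501] ext [0.095  0.2605 0.    ]
```

View pics/w5.png

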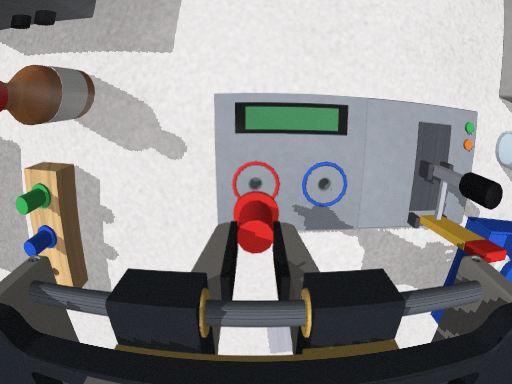

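The red ring and hole are at (256,183). The held plug's top is at (256,237), and the catch end at (487,250) is well clear.

Run:
```python
from w import *
T=np.array(manip.read_state()["tool_pos"])
g=cv2.cvtColor(p,cv2.COLOR_RGB2GRAY).astype(float)
for n,(x0,y0,x1,y1) in(("redhole",(245,172,268,191)),("bluehole",(313,173,336,195))):
    w=g[y0:y1,x0:x1];w=np.clip(90-w,0,None);v,u=np.mgrid[y0:y1,x0:x1];ce=[(w*u).sum()/w.sum(),(w*v).sum()/w.sum()];print(n,ce,wplane(c,ce,.068))
print(ring("red",(230,155,282,191)),ring("blue",(298,158,350,210)))
h=mask(p,"red");v,u=np.nonzero(h);a=np.c_[u,v][(u>225)&(u<285)&(v>195)];o,dd=wrays(c,a);f=rot(c["rotation"]).apply([0,0,-1]);P=o+dd*(zz[a[:,1],a[:,0]]/(dd@f))[:,None]
for zt in(T[2]+.034,T[2]-.006):
  t=np.abs(P[:,2]-zt)<.004;Q=wplane(c,a[t],zt);print(zt,len(Q),np.median(P[t,2]),(Q.max(0)+Q.min(0))/2,Q.max(0)-Q.min(0),T)
```

```text
redhole [np.float64(254.91722054380665), np.float64(183.72749244712992)] [[0.6113 0.0602 0.068 ]]
bluehole [np.float64(322.9724388975559), np.float64(182.733749349974)] [[ 0.6223 -0.0082  0.068 ]]
(array([0.6118, 0.0599]), np.float64(0.021590147851416837), 274) (array([ 0.6214, -0.0095]), np.float64(0.021752606045950983), 450)
0.19005127969020807 1031 0.18950636429867 [0.6119 0.0602 0.1901] [0.0235 0.0226 0.    ] [0.6114 0.0599 0.1561]
0.15005127969020807 477 0.14955108980065704 [0.6141 0.0597 0.1501] [0.0235 0.0332 0.    ] [0.6114 0.0599 0.1561]
```

Request:
apply_moves:
  targets:
    - [[0, 0, 2, 0, 0, 0], [0, 0, 1.5, 0, 0, 0], [0, 0, 0.5, 0, 0, 0], [0, 0, 0.3, 0, 0, 0], [0, 0, 0.3, 0, 0, 0], [0, 0, 0.3, 0, 0, 0], [0, 0, 0.3, 0, 0, 0], [0, 0, 0, 0, 0, 0]]

```text
time_s: 8.95
tool_pos: [0.6109, 0.0596, 0.1029]
orientation: [-0.0, 0.997, 0.071, -0.0]
force: [0.4, -0.6, -0.7]
gripper_width: 0.24
gripper_force: 25.0
```

Request:
apply_moves:
  targets:
    - [[0, 0, 0.4, 0, 0, 0], [0, 0, 0.4, 0, 0, 0], [0, 0, 0.4, 0, 0, 0], [0, 0, 0.4, 0, 0, 0], [0, 0, 0.4, 0, 0, 0], [0, 0, 0.3, 0, 0, 0], [0, 0, 0.1, 0, 0, 0], [0, 0, 0, 0, 0, 0], [0, 0, 0, 0, 0, 0]]

```text
time_s: 9.85
tool_pos: [0.6117, 0.0595, 0.0799]
orientation: [0.0, 0.997, 0.071, 0.001]
force: [-0.9, -0.4, 6.1]
gripper_width: 0.238
gripper_force: 25.0
```

Request:
apply_moves:
  targets:
    - [[0, 0, 0.15, 0, 0, 0], [0, 0, 0, 0, 0, 0]]

```text
time_s: 10.05
tool_pos: [0.612, 0.0594, 0.0797]
orientation: [0.001, 0.997, 0.071, 0.001]
force: [-2.4, -2.0, 14.2]
gripper_width: 0.244
gripper_force: 25.0
```

Request:
apply_moves:
  targets:
    - [[0, 0, -0.1, 0, 0, 0], [0, 0, 0, 0, 0, 0], [0, 0, 0, 0, 0, 0], [0, 0, 0, 0, 0, 0], [0, 0, 0, 0, 0, 0], [0, 0, 0, 0, 0, 0], [0, 0, 0, 0, 0, 0], [0, 0, 0, 0, 0, 0], [0, 0, 0, 0, 0, 0], [0, 0, 0, 0, 0, 0]]
  jaw: 0.5

```text
time_s: 11.05
tool_pos: [0.6109, 0.0596, 0.0786]
orientation: [0.0, 0.997, 0.071, 0.0]
force: [-0.3, -0.0, 0.0]
gripper_width: 0.751
gripper_force: 0.0
```

Request:
apply_moves:
  targets:
    - [[0, 0, -1.5, 0, 0, 0], [0, 0, -3, 0, 0, 0], [0, 0, -4, 0, 0, 0], [0, 0, -4, 0, 0, 0], [0, 0, -4, 0, 0, 0], [0, 1, -3.5, 0, 0, 0], [0, 3, 0, 0, 0, 0], [0, 3, 0, 0, 0, 0], [0, 3, 0, 0, 0, 0], [0, 2, 0, 0, 0, 0], [0, 0, 0, 0, 0, 0], [0, 0, 0, 0, 0, 0]]
  jaw: -1

```text
time_s: 12.25
tool_pos: [0.6278, -0.0583, 0.2793]
orientation: [-0.0, 0.997, 0.071, 0.0]
force: [-0.4, 0.9, 0.4]
gripper_width: 0.007
gripper_force: 0.0
```

Run:
```python
from w import *
s=manip.read_state();T=s["tool_pos"];print(T,s["time_s"],rot(s["orientation"]).as_matrix()[:,0],s["gripper_width"],c["position"])
cv2.imwrite("pics/w6.png",p[:,:,::-1])
f=rot(c["rotation"]).apply([0,0,-1])
yw=.1407;O=np.array([.6464,-.0467]);X=np.array([[np.cos(yw),np.sin(yw)],[-np.sin(yw),np.cos(yw)]])
for k in("red","yellow"):
  for q,ce,m in blobs(p,k,30):
    v,u=np.nonzero(m);a=np.c_[u,v];o,dd=wrays(c,a);P=o+dd*(zz[v,u]/(dd@f))[:,None]
    L=np.c_[(P[:,:2]-O)@X.T,P[:,2]]
    print(k,q,ce,"tester frame min/med/max",np.percentile(L,2,0),np.median(L,0),np.percentile(L,98,0))
```

```text
[ 0.6278 -0.0573  0.2793] 12.3 [0.9897 0.1431 0.0007] 0.0075425972491551165 [ 0.7055 -0.0467  0.4782]
red [  0  96  14  20 219] [  5.3379 104.6941] tester frame min/med/max [0.0732 0.3351 0.1455] [0.0867 0.3398 0.158 ] [0.0992 0.3509 0.1602]
red [156 146  32  31 554] [170.5415 163.278 ] tester frame min/med/max [-0.0404  0.0889  0.0697] [-0.019   0.1056  0.0744] [0.0008 0.1287 0.1144]
red [311 198  31  15 412] [325.7646 204.9296] tester frame min/med/max [-0.0491 -0.0974  0.1717] [-0.042  -0.0826  0.195 ] [-0.0398 -0.0701  0.1973]
yellow [299 185  33  18 312] [313.2885 191.7981] tester frame min/med/max [-0.0539 -0.0972  0.0915] [-0.0462 -0.079   0.1323] [-0.0434 -0.0697  0.1632]
```

View pics/w6.png

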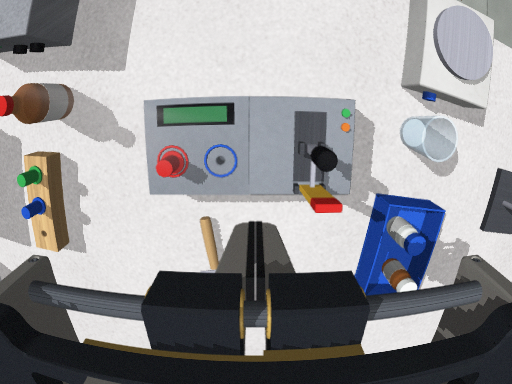

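The plug is home: its top is at (170,163) and its height of 0.114 m is right. The catch end is at (326,205) and the lever knob at (323,157). Next I place the shut fingers just behind the catch end, above the lever knob.

Request:
apply_moves:
  targets:
    - [[0.1, 2.5, 0, 0, 0, 0], [0.1, 2.5, 0, 0, 0, 0], [0, 2.7, 0, 0, 0, 0], [0, 0, 3, 0, 0, 0], [0, 0, 3, 0, 0, 0], [0, 0, 2, 0, 0, 0], [0, 0, 0.5, 0, 0, 0], [0, 0, 0, 0, 0, 0], [0, 0, 0, 0, 0, 0]]

```text
time_s: 13.2
tool_pos: [0.6417, -0.1342, 0.1951]
orientation: [0.0, 0.997, 0.071, 0.001]
force: [0.4, -0.1, -0.1]
gripper_width: 0.004
gripper_force: 0.0
```

Run:
```python
from w import *
s=manip.read_state();T=np.array(s["tool_pos"]);yw=.1407;O=np.array([.6464,-.0467]);X=np.array([[np.cos(yw),np.sin(yw)],[-np.sin(yw),np.cos(yw)]])
print(X@(T[:2]-O),T,s["force"])
cv2.imwrite("pics/w7.png",p[100:,100:420,::-1])
f=rot(c["rotation"]).apply([0,0,-1])
for k in("red","yellow"):
  for q,ce,m in blobs(p,k,30):
    v,u=np.nonzero(m);a=np.c_[u,v];o,dd=wrays(c,a);P=o+dd*(zz[v,u]/(dd@f))[:,None]
    L=np.c_[(P[:,:2]-O)@X.T,P[:,2]]
    print(k,q,ce,np.percentile(L,2,0),np.median(L,0),np.percentile(L,98,0))
```

```text
[-0.0169 -0.0863] [ 0.6418 -0.1345  0.1953] [ 1.1207  0.3941 -0.4254]
red [ 73 160  41  39 982] [ 93.0081 181.2719] [-0.0403  0.088   0.0695] [-0.0174  0.1021  0.0861] [0.0012 0.1261 0.1141]
yellow [239 208  31  15 356] [253.5927 215.0393] [-0.0496 -0.0987  0.0883] [-0.0473 -0.084   0.1158] [-0.0455 -0.0707  0.1354]
```

View pics/w7.png

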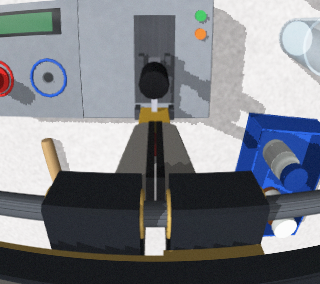

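The shut fingers are on the lever's side of the catch end, hiding it, and just above the knob at crop position (153,80). Now the flip arc.

Request:
apply_moves:
  targets:
    - [[0, 0, 0.9, 0, 0, 0], [0, 0, 0, 0, 0, 0], [-1.6, 0, 0.1, 0, 0, 0], [-1.7, 0, 0.1, 0, 0, 0], [-1.5, 0, 0.2, 0, 0, 0], [-1.5, 0, 0.3, 0, 0, 0], [-1.4, 0, 0.5, 0, 0, 0], [-1.3, 0, 0.7, 0, 0, 0], [-1.2, 0, 0.9, 0, 0, 0], [-1.1, 0, 1.0, 0, 0, 0], [-0.8, 0, 1.2, 0, 0, 0], [-0.8, 0, 1.3, 0, 0, 0], [-0.5, 0, 1.3, 0, 0, 0], [-0.4, 0, 1.4, 0, 0, 0], [0, 0, 0, 0, 0, 0], [0, 0, 0, 0, 0, 0]]

```text
time_s: 14.85
tool_pos: [0.5045, -0.1546, 0.0947]
orientation: [-0.0, 0.997, 0.071, 0.0]
force: [1.6, 0.3, 0.4]
gripper_width: 0.005
gripper_force: 0.0
```

Run:
```python
from bench import manip
from h import *
np.set_printoptions(precision=4,suppress=True)
s=manip.read_state();T=np.array(s["tool_pos"]);yw=.1407;O=np.array([.6464,-.0467]);X=np.array([[np.cos(yw),np.sin(yw)],[-np.sin(yw),np.cos(yw)]])
print(X@(T[:2]-O),T,s["force"])
for n in("side","wrist"):
  c=manip.calibration(n);p,z=manip.snapshot(n);f=rot(c["rotation"]).apply([0,0,-1])
  if n=="side":cv2.imwrite("pics/s8.png",cv2.resize(p[100:280,150:350,::-1],None,fx=3,fy=3))
  for k in("red","yellow"):
   for q,ce,m in blobs(p,k,15):
    v,u=np.nonzero(m);a=np.c_[u,v];o,dd=(rays if n=="side" else wrays)(c,a);P=o+dd*(z[v,u]/(dd@f))[:,None]
    L=np.c_[(P[:,:2]-O)@X.T,P[:,2]]
    print(n,k,q,ce,np.percentile(L,5,0),np.median(L,0),np.percentile(L,95,0))
```

```text
[-0.1557 -0.0869] [ 0.5045 -0.1546  0.0947] [1.6278 0.2754 0.4002]
side red [237 145   3  13  32] [238.1562 150.75  ] [-0.0454 -0.0857  0.1753] [-0.0428 -0.0703  0.1926] [-0.0402 -0.0685  0.1995]
side red [219 215  18  23 237] [227.1139 227.481 ] [-0.0335  0.1045  0.0715] [-0.0175  0.1196  0.0871] [-0.0055  0.1275  0.1163]
side red [158 268  15  16 190] [164.5789 275.4211] [0.0786 0.3432 0.1501] [0.0893 0.3591 0.1609] [0.0996 0.3661 0.1631]
side yellow [238 160   4  26  50] [239.68 171.96] [-0.0512 -0.0728  0.0953] [-0.0483 -0.0699  0.1332] [-0.043  -0.0667  0.1632]
wrist red [ 205    0   90   47 3635] [251.8437  21.6393] [-0.0517 -0.0975  0.1724] [-0.0483 -0.0854  0.195 ] [-0.0414 -0.0725  0.1967]
wrist red [   0   34   56   50 1639] [28.3581 57.5363] [-0.0376  0.0907  0.0697] [-0.0231  0.1011  0.0846] [-0.0038  0.1175  0.1134]
```

View pics/s8.png

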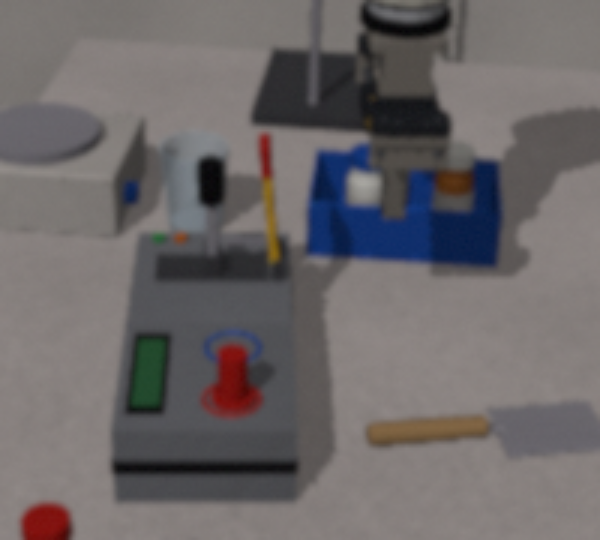

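The fingers went by, but the catch still stands: its end is at crop position (265,155) and unchanged. I'll check the fingertip height against the calibration before retrying.

Run:
```python
from bench import manip
from h import *
np.set_printoptions(precision=4,suppress=True)
s=manip.read_state();T=np.array(s["tool_pos"])
c=manip.calibration("side");p,z=manip.snapshot("side");print(proj(c,T))
cv2.imwrite("pics/s9.png",p[:,:,::-1])
# finger columns near the tip: lowest cloud points around TCP
v,u=np.mgrid[130:190,265:300].reshape(2,-1);a=np.c_[u,v];P=pts(c,a,z)
t=np.hypot(P[:,0]-T[0],P[:,1]-T[1])<.03
t&=P[:,2]>.07
print(len(P[t]),P[t].min(0),P[t].max(0),a[t].min(0),a[t].max(0));
q=P[t];
for zz in np.arange(.08,.2,.01):
    w=q[np.abs(q[:,2]-zz)<.005]
    if len(w):print(round(zz,3),len(w),w.min(0)-T,w.max(0)-T)
```

```text
[[280.0479 180.7717]]
163 [ 0.4755 -0.1661  0.125 ] [ 0.5332 -0.1334  0.2402] [272 130] [295 172]
0.12 1 [0.004  0.0061 0.0297] [0.004  0.0061 0.0297]
0.13 17 [-0.0091  0.0038  0.0308] [0.0097 0.0157 0.0391]
0.14 28 [-0.0089 -0.0015  0.04  ] [0.0106 0.0177 0.0497]
0.15 32 [-0.0109 -0.0101  0.0497] [0.0117 0.0178 0.0593]
0.16 29 [-0.0105 -0.0115  0.0603] [0.0122 0.0205 0.0689]
0.17 30 [-0.012   0.0121  0.0698] [0.0084 0.0202 0.0795]
0.18 13 [-0.0116  0.0151  0.0803] [0.0085 0.0213 0.0838]
```

The shut fingertips end about 28 mm above the nominal TCP (z 0.123 against 0.095), so they passed over the catch. I'll go back over it and come in lower.

Request:
apply_moves:
  targets:
    - [[0, 0, -3.5, 0, 0, 0], [0, 0, -3.5, 0, 0, 0], [0, 0, -3.5, 0, 0, 0], [3.5, 0, 0, 0, 0, 0], [3.5, 0, 0, 0, 0, 0], [3.5, 0, 0, 0, 0, 0], [3.4, 0, 0, 0, 0, 0], [0, 0, 1.5, 0, 0, 0], [0, 0, 1.5, 0, 0, 0], [0, 0, 1.1, 0, 0, 0], [0, 0, 0, 0, 0, 0], [0, 0, 0, 0, 0, 0]]

```text
time_s: 16.2
tool_pos: [0.641, -0.1355, 0.1586]
orientation: [0.0, 0.998, 0.07, -0.0]
force: [0.1, 0.1, 0.4]
gripper_width: 0.004
gripper_force: 0.0
```

```bash
cat > sd.py <<'E'
from bench import manip
from h import *
np.set_printoptions(precision=4,suppress=True)
s=manip.read_state();T=np.array(s["tool_pos"]);yw=.1407;O=np.array([.6464,-.0467]);X=np.array([[np.cos(yw),np.sin(yw)],[-np.sin(yw),np.cos(yw)]])
t0=X@(T[:2]-O);print("tcp tester",t0,T[2],"F",s["force"],s["time_s"],s["gripper_width"],s["gripper_force"])
c=manip.calibration("side");p,z=manip.snapshot("side")
v,u=np.mgrid[100:230,190:310].reshape(2,-1);P=pts(c,np.c_[u,v],z);L=np.c_[(P[:,:2]-O)@X.T,P[:,2]]
def prof(name,m):
  for zz in np.arange(.075,.23,.01):
    w=L[m&(np.abs(L[:,2]-zz)<.005)]
    if len(w)>2:print(name,round(zz,3),len(w),"x",np.percentile(w[:,0],[5,50,95]),"zmin",w[:,2].min())
E
python3 - <<'E'
from sd import *
prof("tab/finger/lever",(np.abs(L[:,1]+.08)<.035)&(L[:,0]>-.2)&(L[:,0]<.03))
cv2.imwrite("pics/s10.png",cv2.resize(p[110:210,190:310,::-1],None,fx=5,fy=5,interpolation=cv2.INTER_CUBIC))
E
```

```text
tcp tester [-0.0178 -0.0872] 0.1586270883875714 F [0.0927 0.1217 0.3956] 16.2 0.004141807768191083 0.0
tab/finger/lever 0.075 409 x [-0.062  -0.0174  0.0265] zmin 0.07004360922730346
tab/finger/lever 0.085 59 x [-0.0597 -0.0042  0.0097] zmin 0.08004439811821618
tab/finger/lever 0.095 42 x [-0.0539 -0.0132  0.0087] zmin 0.09019910907034678
tab/finger/lever 0.105 66 x [-0.0538 -0.0237  0.0037] zmin 0.10022095907250683
tab/finger/lever 0.115 21 x [-0.0511 -0.0017  0.0062] zmin 0.11045190601416977
tab/finger/lever 0.125 27 x [-0.051   0.0008  0.006 ] zmin 0.12039857905886397
tab/finger/lever 0.135 21 x [-0.0509 -0.0457  0.0059] zmin 0.13107131421396467
tab/finger/lever 0.145 40 x [-0.0508 -0.002   0.0134] zmin 0.14048039388816103
tab/finger/lever 0.155 44 x [-0.0481 -0.0022  0.0128] zmin 0.1500468860634836
tab/finger/lever 0.165 40 x [-0.048   0.0002  0.013 ] zmin 0.16031837406288507
tab/finger/lever 0.175 65 x [-0.0475  0.0002  0.0129] zmin 0.17005215522957773
tab/finger/lever 0.185 16 x [-0.0479 -0.0428 -0.0042] zmin 0.18027336451219433
tab/finger/lever 0.195 54 x [-0.0478 -0.0402 -0.0074] zmin 0.19034985868863075
tab/finger/lever 0.205 28 x [-0.0252 -0.0177 -0.0077] zmin 0.20019327624196448
tab/finger/lever 0.215 27 x [-0.0252 -0.0177 -0.0086] zmin 0.21033925654458607
tab/finger/lever 0.225 26 x [-0.0252 -0.0166 -0.0079] zmin 0.22040735872535677
```

View pics/s10.png

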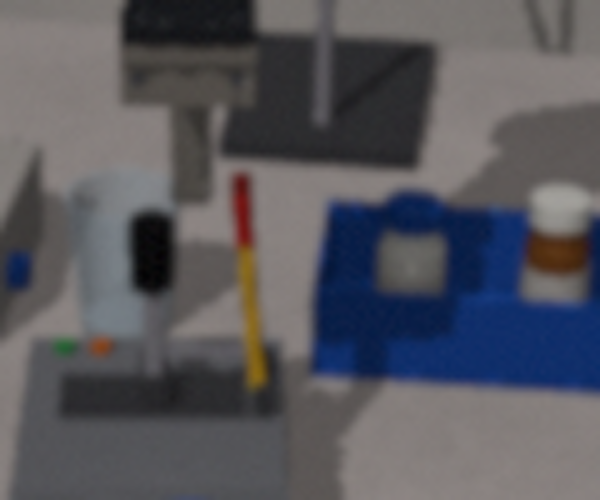

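The fingers are at crop position (190,150), behind the catch end at (242,200), and their tips are above the knob. That was my 11th view, one over the limit, so I'll use numbers only from here.

Run:
```python
from sd import *
for r in range(140,156):
    i=((u>=226)&(u<=229)&(v==r)); print(r,np.median(L[i],0))
i=(u>=236)&(u<=240)&(v>=140)&(v<=150)
m=mask(p,"red").astype(bool)[v,u]&(L[:,2]<.3)&(L[:,1]<-.04);print("tab",L[m].max(0),L[m].min(0))
```

```text
tcp tester [-0.0173 -0.0873] 0.15916161559614603 F [-0.1186  0.1192  0.4742] 16.25 0.0065535647858054255 0.0
140 [-0.0165 -0.0708  0.221 ]
141 [-0.0165 -0.0713  0.2181]
142 [-0.0165 -0.0734  0.2143]
143 [-0.0165 -0.0746  0.211 ]
144 [-0.0165 -0.0743  0.2084]
145 [-0.0165 -0.0739  0.2058]
146 [-0.0165 -0.0733  0.2033]
147 [-0.0165 -0.0745  0.2   ]
148 [-0.0164 -0.0735  0.1977]
149 [-0.0164 -0.0753  0.194 ]
150 [-0.0102 -0.4519  0.0024]
151 [-0.0103 -0.4444  0.0024]
152 [-0.0105 -0.4384  0.0017]
153 [-0.0105 -0.4301  0.0021]
154 [-0.0106 -0.4222  0.0024]
155 [-0.0107 -0.4164  0.0016]
tab [-0.0402 -0.0666  0.1991] [-0.0454 -0.086   0.1738]
```

Request:
apply_moves:
  targets:
    - [[0, 0, 0.8, 0, 0, 0], [0, 0, 0, 0, 0, 0], [-1.5, 0, 0.1, 0, 0, 0], [-1.4, 0, 0.1, 0, 0, 0], [-1.5, 0, 0.1, 0, 0, 0], [-1.5, 0, 0.2, 0, 0, 0], [0, 0, 0, 0, 0, 0], [0, 0, 0, 0, 0, 0]]

```text
time_s: 17.1
tool_pos: [0.5837, -0.1435, 0.1459]
orientation: [0.0, 0.997, 0.071, 0.0]
force: [0.0, -0.1, 0.4]
gripper_width: 0.001
gripper_force: 0.0
```

```bash
cat > ck.py <<'E'
from sd import *
for col in("red","yellow"):
    m=mask(p,col).astype(bool)[v,u]&(L[:,2]<.3)&(L[:,1]<-.04)
    if m.sum():print(col,m.sum(),np.percentile(L[m],5,0),np.percentile(L[m],95,0))
g=cv2.cvtColor(p,cv2.COLOR_RGB2GRAY)
m=(g[v,u]<45)&(np.abs(L[:,1]+.085)<.03)&(L[:,2]>.1)&(L[:,2]<.185);print("knob",m.sum(),np.median(L[m],0),L[m].min(0),L[m].max(0))
m=mask(p,"red").astype(bool)[v,u]&(np.abs(L[:,1]-.11)<.03)&(np.abs(L[:,0]+.02)<.03);print("plug",np.median(L[m],0),np.percentile(L[m,2],97))
E
python3 ck.py
```

```text
tcp tester [-0.0756 -0.0871] 0.14589289038973974 F [ 0.0197 -0.1034  0.3604] 17.1 0.000819340765628466 0.0
red 30 [-0.0959 -0.0774  0.1653] [-0.0862 -0.0671  0.1845]
yellow 86 [-0.0837 -0.081   0.0982] [-0.0564 -0.0672  0.1569]
knob 132 [ 0.0003 -0.0744  0.1657] [-0.0984 -0.0951  0.1397] [ 0.0108 -0.0669  0.1831]
plug [-0.0154  0.1193  0.1075] 0.1170904503470788
```

The catch is moving (lean about 0.32 rad), so I continue the arc.

Request:
apply_moves:
  targets:
    - [[-1.4, 0, 0.5, 0, 0, 0], [-1.3, 0, 0.7, 0, 0, 0], [-1.2, 0, 0.9, 0, 0, 0], [-1.1, 0, 1.0, 0, 0, 0], [-0.8, 0, 1.2, 0, 0, 0], [-0.8, 0, 1.3, 0, 0, 0], [-0.5, 0, 1.4, 0, 0, 0], [-0.4, 0, 1.4, 0, 0, 0], [0, 0, 0, 0, 0, 0], [0, 0, 0, 0, 0, 0], [0, 0, -2, 0, 0, 0], [0, 0, -4, 0, 0, 0], [0, 0, -4, 0, 0, 0], [0, 0, -4, 0, 0, 0], [0, 0, 0, 0, 0, 0], [0, 0, 0, 0, 0, 0]]

```text
time_s: 18.75
tool_pos: [0.5102, -0.1541, 0.2032]
orientation: [0.001, 0.997, 0.071, 0.002]
force: [-0.2, 0.6, -0.1]
gripper_width: 0.004
gripper_force: 0.0
```

```bash
python3 ck.py
```

```text
tcp tester [-0.1499 -0.0872] 0.20320237778747313 F [-0.1655  0.5983 -0.0726] 18.75 0.0038236674189241447 0.0
red 64 [-0.1622 -0.0898  0.0834] [-0.1409 -0.0678  0.0918]
yellow 208 [-0.1325 -0.0933  0.0829] [-0.0595 -0.0677  0.0902]
knob 108 [ 0.0027 -0.0744  0.1614] [-0.0073 -0.0853  0.1384] [ 0.0109 -0.0678  0.1804]
plug [-0.0154  0.1191  0.1084] 0.1168142798241428
```

The catch is flipped: its end lies at z 0.088, a lean of about 1.5 rad. Now I open the gripper and go above the lever knob.

Request:
apply_moves:
  targets:
    - [[3, -0.3, 0, 0, 0, 0], [3, 0, 0, 0, 0, 0], [3, 0, 0, 0, 0, 0], [3, 0, 0, 0, 0, 0], [3.1, 0, 0, 0, 0, 0], [0, 0, 0, 0, 0, 0], [0, 0, 0, 0, 0, 0], [0, 0, 0, 0, 0, 0]]
  jaw: 0.2

```text
time_s: 19.6
tool_pos: [0.6568, -0.1298, 0.2004]
orientation: [-0.0, 0.997, 0.071, -0.001]
force: [0.6, 0.3, 0.0]
gripper_width: 0.599
gripper_force: 0.0
```

```bash
cat > fl.py <<'E'
from sd import *
# nearest finger: lowest point of cloud around tcp (x within 12 mm)
m=(np.abs(L[:,0]-t0[0])<.011)&(np.abs(L[:,1]-t0[1])<.06)&(L[:,2]>.185)&(L[:,2]<.35)
w=L[m];k=w[:,2]<np.percentile(w[:,2],10);print("tip",len(w),w[:,2].min(),w[k].mean(0),"rows",v[m].max())
E
python3 fl.py
python3 - <<'E'
from w import *
# knob from wrist: dark top, via depth
yw=.1407;O=np.array([.6464,-.0467]);X=np.array([[np.cos(yw),np.sin(yw)],[-np.sin(yw),np.cos(yw)]])
f=rot(c["rotation"]).apply([0,0,-1]);v,u=np.mgrid[100:300,150:360].reshape(2,-1);o,dd=wrays(c,np.c_[u,v]);P=o+dd*(zz[v,u]/(dd@f))[:,None]
L=np.c_[(P[:,:2]-O)@X.T,P[:,2]]
m=(np.abs(L[:,2]-.177)<.004)&(np.abs(L[:,0])<.03)&(np.abs(L[:,1]+.085)<.03);w=L[m];print("knob top",len(w),(np.percentile(w,2,0)+np.percentile(w,98,0))/2,np.ptp(w,0))
for yy in(1,-1):
  m=((L[:,1]+.084)*yy>0)&(np.abs((L[:,1]+.084))<.05)&(L[:,2]>.185)&(L[:,2]<.30);w=L[m];print(yy,len(w),w.min(0) if len(w) else 0,w.max(0) if len(w) else 0)
E
```

```text
tcp tester [-0.0014 -0.0838] 0.20043780500668634 F [0.6382 0.3474 0.0066] 19.6 0.5990276812067011 0.0
tip 248 0.22998944402671118 [-0.0014 -0.0463  0.2356] rows 140
knob top 632 [ 0.0015 -0.0846  0.1755] [0.0225 0.0232 0.0053]
1 2710 [-0.0136 -0.0565  0.2292] [ 0.0093 -0.0388  0.3   ]
-1 2707 [-0.0138 -0.1285  0.2294] [ 0.0092 -0.1107  0.3   ]
```

Both cameras put the tips 29 mm above the nominal TCP, and the knob centre is at tester (0.0015, -0.0846). I'll descend around the knob and close.

Request:
apply_moves:
  targets:
    - [[0.3, 0.1, 2, 0, 0, 0], [0, 0, 2.5, 0, 0, 0], [0, 0, 2.5, 0, 0, 0], [0, 0, 1.5, 0, 0, 0], [0, 0, 0.4, 0, 0, 0], [0, 0, 0, 0, 0, 0]]

```text
time_s: 20.3
tool_pos: [0.6611, -0.1304, 0.1127]
orientation: [0.0, 0.997, 0.071, -0.0]
force: [0.3, -0.6, -0.3]
gripper_width: 0.597
gripper_force: 0.0
```

Request:
apply_moves:
  targets:
    - [[0, 0, 0, 0, 0, 0], [0, 0, 0, 0, 0, 0], [0, 0, 0, 0, 0, 0], [0, 0, 0, 0, 0, 0], [0, 0, 0, 0, 0, 0], [0, 0, 0, 0, 0, 0], [0, 0, 0, 0, 0, 0], [0, 0, 0, 0, 0, 0]]
  jaw: -1
  grip_force: 40

```text
time_s: 21.1
tool_pos: [0.6615, -0.1304, 0.1131]
orientation: [0.0, 0.997, 0.071, 0.0]
force: [0.5, -0.9, 4.5]
gripper_width: 0.255
gripper_force: 40.0
```

```bash
python3 ck.py
```

```text
tcp tester [ 0.0033 -0.085 ] 0.11306366989346411 F [ 0.5147 -0.8741  4.5032] 21.1 0.255460399985517 40.0011670589447
red 64 [-0.1622 -0.0911  0.0829] [-0.1411 -0.0678  0.0914]
yellow 212 [-0.1329 -0.0927  0.0828] [-0.0594 -0.0671  0.0904]
knob 2 [-0.0052 -0.0591  0.1713] [-0.0053 -0.0605  0.1677] [-0.0052 -0.0576  0.1749]
plug [-0.0164  0.1191  0.107 ] 0.11727686565530374
```

Knob gripped at 23.5 mm width and 40 N. Now the pull arc.

Request:
apply_moves:
  targets:
    - [[-1, 0, 0.1, 0, 0, 0], [-1, 0, 0.2, 0, 0, 0], [-0.9, 0, 0.3, 0, 0, 0], [-0.9, 0, 0.4, 0, 0, 0], [-0.8, 0, 0.5, 0, 0, 0], [-0.8, 0, 0.6, 0, 0, 0], [-0.7, 0, 0.7, 0, 0, 0], [-0.6, 0, 0.8, 0, 0, 0], [0, 0, 0, 0, 0, 0], [0, 0, 0, 0, 0, 0], [0, 0, 0, 0, 0, 0]]

```text
time_s: 22.25
tool_pos: [0.5945, -0.1401, 0.0783]
orientation: [0.001, 0.998, 0.071, -0.0]
force: [-6.5, -0.8, 14.7]
gripper_width: 0.246
gripper_force: 40.0
```

```bash
cat > lv.py <<'E'
from sd import *
g=cv2.cvtColor(p,cv2.COLOR_RGB2GRAY)
m=(np.abs(L[:,1]+.08)<.045)&(L[:,2]>.095)&(L[:,2]<.2)&(L[:,0]>-.12)&(L[:,0]<.05)
for zz in np.arange(.1,.19,.01):
    w=m&(np.abs(L[:,2]-zz)<.005)
    if w.sum():print("side",round(zz,2),w.sum(),"x",np.percentile(L[w,0],[3,97]),"y",np.percentile(L[w,1],[3,97]),"gray",np.median(g[v,u][w]))
from w import *
f=rot(c["rotation"]).apply([0,0,-1]);b,a=np.mgrid[60:330,150:360].reshape(2,-1);o,dd=wrays(c,np.c_[a,b]);P=o+dd*(zz_:=manip and globals()["zz"][b,a]/(dd@f))[:,None] if False else None
E
sed -i '/^f=rot/d;/^from w/d' lv.py
cat >> lv.py <<'E'
from w import p as pw,zz as zw,c as cw
f=rot(cw["rotation"]).apply([0,0,-1]);b,a=np.mgrid[60:330,150:360].reshape(2,-1);o,dd=wrays(cw,np.c_[a,b]);P=o+dd*(zw[b,a]/(dd@f))[:,None]
W=np.c_[(P[:,:2]-O)@X.T,P[:,2]];W=W[(np.abs(W[:,1]+.085)<.010)&(W[:,2]>.085)&(W[:,2]<.2)&(W[:,0]>-.11)&(W[:,0]<.05)]
for x in np.arange(-.1,.03,.01):
    w=W[np.abs(W[:,0]-x)<.005]
    if len(w):print("wrist x",round(x,3),len(w),"z",np.percentile(w[:,2],[3,50,97]))
E
python3 lv.py
```

```text
tcp tester [-0.0645 -0.0852] 0.07832151218520755 F [-6.5403 -0.7822 14.6799] 22.25 0.24631244201366578 40.00514030456543
side 0.1 32 x [-0.0228 -0.0037] y [-0.0905 -0.0769] gray 92.0
side 0.11 36 x [-0.0692 -0.0172] y [-0.0944 -0.0622] gray 92.0
side 0.12 55 x [-0.0716 -0.0267] y [-0.0857 -0.058 ] gray 73.0
side 0.13 55 x [-0.0712 -0.0329] y [-0.0832 -0.0571] gray 56.0
side 0.14 54 x [-0.0735 -0.0406] y [-0.0842 -0.0559] gray 48.5
side 0.15 30 x [-0.0735 -0.0509] y [-0.0811 -0.0536] gray 64.5
side 0.16 27 x [-0.0731 -0.0555] y [-0.0599 -0.0529] gray 64.0
side 0.17 3 x [-0.0724 -0.0583] y [-0.0549 -0.0537] gray 71.0
wrist x -0.08 11 z [0.1377 0.138  0.1391]
wrist x -0.07 191 z [0.1403 0.146  0.1499]
wrist x -0.06 876 z [0.142  0.1483 0.152 ]
wrist x -0.05 961 z [0.1332 0.1402 0.1461]
wrist x -0.04 897 z [0.1207 0.1313 0.1369]
wrist x -0.03 525 z [0.111  0.1163 0.1282]
wrist x -0.02 393 z [0.1019 0.1065 0.1108]
wrist x -0.01 370 z [0.0928 0.0976 0.102 ]
wrist x -0.0 259 z [0.0852 0.0893 0.0929]
wrist x 0.01 1 z [0.0855 0.0855 0.0855]
```

The lever leans about 0.87 rad, so I pull a little further along the tangent.

Request:
apply_moves:
  targets:
    - [[-0.4, 0, 0.3, 0, 0, 0], [-0.4, 0, 0.3, 0, 0, 0], [-0.2, 0, 0.2, 0, 0, 0], [0, 0, 0, 0, 0, 0], [0, 0, 0, 0, 0, 0], [0, 0, 0, 0, 0, 0], [0, 0, 0, 0, 0, 0]]

```text
time_s: 23.05
tool_pos: [0.5886, -0.1409, 0.0706]
orientation: [0.0, 0.997, 0.071, 0.004]
force: [3.4, 0.6, 7.8]
gripper_width: 0.251
gripper_force: 40.0
```

```bash
python3 lv.py | grep -v side; python3 ck.py
```

```text
tcp tester [-0.0704 -0.0852] 0.07059140353143153 F [3.4375 0.6101 7.77  ] 23.05 0.25106886414902624 40.00158190727234
wrist x -0.08 46 z [0.1295 0.1363 0.1377]
wrist x -0.07 594 z [0.1374 0.1423 0.145 ]
wrist x -0.06 939 z [0.1309 0.1369 0.142 ]
wrist x -0.05 907 z [0.1237 0.1301 0.1353]
wrist x -0.04 756 z [0.1129 0.1228 0.1276]
wrist x -0.03 452 z [0.1054 0.1092 0.1129]
wrist x -0.02 411 z [0.0983 0.102  0.1057]
wrist x -0.01 350 z [0.0912 0.095  0.0986]
wrist x -0.0 282 z [0.0851 0.0881 0.0914]
tcp tester [-0.0704 -0.0851] 0.07061079253458737 F [4.0489 0.5065 8.0909] 23.15 0.2502001353929872 40.001580119132996
red 67 [-0.1631 -0.0898  0.0831] [-0.1409 -0.0681  0.0913]
yellow 154 [-0.1328 -0.0868  0.0825] [-0.057  -0.0676  0.0899]
knob 61 [-0.051  -0.0748  0.1269] [-0.0589 -0.082   0.1126] [-0.0407 -0.0692  0.1392]
plug [-0.0154  0.1198  0.1071] 0.1169787968772261
```

The lever is at its stop (slope gives 0.96 to 1.02 rad), the catch is level and the plug is home. Handing in.

```bash
python3 -c "
from bench import manip
print(manip.hand_in())"
```

```text
the job is handed in; nothing more can be done
None
```

I handed the job in at about 23 s with the red plug home and let go, the catch flipped over, and the lever held at its stop; the hand-in returned no verdict. The first catch flip missed because the fingertips sit about 29 mm above the stated TCP, and I viewed 11 pictures, one over the limit of 10.

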